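# Close the calligrapher's writing case without a bang

## Task

The lid of the wooden writing case stands open, leaning back past upright: push it forward over its balance point with a finger, catch it on a finger (the back of one serves best) while it is falling and still well open, and lower it gently until it is fully shut, never letting it slam. Nothing needs to be gripped. Do not pick up or shift anything else: the ink stick and seal in the case and the other things on the table stay where they are, and the robot ends clear of everything.

Things in the scene. Friction and masses are not known exactly. Their poses are not given: they have to be found in the camera images.
- case: wooden writing case, an open tray fixed to the table: 126 mm deep (its x), 240 mm wide (its y), 70 mm high, walls 7 mm. Origin under its centre; its x axis points from its front, the tab side (turned roughly to the robot's left), to the hinge side (robot's right), z up.
- lid (a joint): lid angle, rad: 0 shut on the rim, 1.571 upright, 1.9 its stop. Starts at rest at 1.6 to 1.8, held by hinge friction of 0.07 N m. Tipped forward it falls by itself from somewhere between 1.3 and 1.1, slowly at first (2 to 5 s to shut), landing at 0.7 to 1.3 rad/s unless caught (damping 0.14 N m s/rad, lid about 0.3 kg). Landing faster than 0.5 rad/s is a slam: even a drop off a finger's thickness.
- lid_hinge (a point): point on the hinge axis at the middle of its length: 63 mm from the case's centre along the case's x, 70.5 mm above the table. The hinge axis is parallel to the case's y. Its axes turn with the lid and equal the case's when shut.
- lid_tab (a point): middle of the end of the lid's brass tab, on its inner face (underside when shut), 154 mm from the hinge. Lid: panel 126 x 240 x 8 mm, tab 110 mm wide, 6 mm thick at its free edge, inner faces in one plane through the hinge axis. Shut, the tab stands out 28 mm beyond the case's front, 70.5 mm up, with free space below so a finger can come away from under it.
- inkstick: loose black ink stick, 22 x 85 x 12 mm, lying inside the case; origin under its centre
- seal: loose square stone seal, 24 x 24 x 45 mm, standing inside the case; origin under its centre
- ink_cup: small brown earthenware cup, 68 mm across, 34 mm high, standing off the end of the case farther from the robot, tab side; origin under its centre
- water_cup: a second cup like it, off the end nearer the robot, tab side; origin under its centre
- bowl: white porcelain bowl, 110 mm across, 45 mm high; origin under its centre
- brush_rest: dark iron brush rest, 30 x 130 x 30 mm, a row of five points; origin under its centre
- phone: phone lying flat, 75 x 155 x 9 mm; origin under its centre

How it is judged:
By the outcome, as a careful person would: the job done as asked, in the order asked, and still so for the second after the job is handed in, with the robot touching nothing.
It also fails if it takes over 48 s, if anything falls off the work surface, if the arm or the gripper's body presses on something with over 40 N, if the wrist force passes 120 N, or if a joint passes its speed limit or range.

## Robot

A 6-joint arm with a two-finger parallel gripper is mounted at the origin on the work surface. World frame = base frame: x ahead of the robot, y to its left, z up, the work surface at z = 0. Lengths are in m, angles in rad, forces in N, time in s.
With the tool pointing down it reaches from about 0.375 to 0.9 m from the base axis. Payload 3.1 kg.
Tool frame: the origin (TCP) lies between the finger pads; the fingertips stand 17 mm ahead of it and the grasp point (between the pads) lies 2 mm behind it; z points along the fingers, y is the line along which they close (so a half turn about z gives the same grasp; the last joint's range is limited). The gripper opens to 85 mm and grips with 20 to 120 N. Pads are 22 mm wide; open, the fingers measure 114 mm over their backs; the gripper's body (76 mm by 85 mm) begins 54 mm behind the grasp point. The pads swing forward as they close: fully open they stand 13 mm farther back than shut.
Start: joints at [1.048, 0.527, 1.433, -0, 1.181, -0.178], TCP at [0.211, 0.588, 0.248] pointing down, gripper open.
Joint ranges: [-3.08, 3.08], [-0.75, 2.2], [0.22, 2.44], [-1.43, 4.57], [0, 2.65], [-2.85, 2.85]. Speed limits (rad/s): [2.79, 2.79, 3.14, 3.14, 3.14, 3.14].

## Interface

Orientations are given as a unit quaternion [x, y, z, w].
In Python, from station import sense, vision, order gives the robot as it stands.
- The arm moves only by the shell command python3 -m crank 'ROWS' [OPENING] [FORCE]. ROWS is JSON, a list of rows, each an object with "dp": the shift along the world's x, y, z in units of 30 mm (1.0 is 30 mm), a list of three; "angular": the turn, a rotation vector about the world's x, y, z in degrees, a list of three. In form: [{"dp": [dx, dy, dz], "angular": [ax, ay, az]}, ...]. A call has 1 to 20 rows; each row shifts and turns the commanded pose from where the row before left it; what a row does not reach is not made up. A row lasts 1/10 s, in which the tool goes at most 50 mm and 8.59 degrees, less where a joint would pass 70% of its speed; a pose out of reach is approached as far as the arm can. A call is refused whole if a number of a shift passes 1 or a number of a turn 8.59, either way. A call with a gripper value outside its range is refused whole. OPENING is the closure, from 0 (fully open) to 1 (shut), set as the call begins (- or left out, the last holds). The fingers move at their own pace and stop on an object; FORCE is the grip in N (left out, the last holds). Time passes only in rows, so rows that do not move let the fingers close. It gives the time, the measured TCP pose, the force, the opening and the grip force at its end, in the units of the state.
- sense(): the state, without advancing time (a new reading comes with each control period).
- vision.snapshot(name): name is "scene" or "top"; returns a dict with "image" (400x640x3 uint8, blue, green, red), "range_z" (400x640 float32, m along the optical axis (not along the pixel's ray), 0 where there is no reading), "mtx" (3x3 intrinsics, pixels), "pose" (4x4, takes a point from camera to world coordinates). Camera axes: x right, y down, z forward; pixel columns grow to the right and rows downward; lengths in m; the calibration is good to about 2 mm. A picture is of the moment at which its call begins.
- order.sign_off(): hands the job in; it is judged then, once.
The state is a dict: "t": time; "q": joint angles; "qd": joint speeds; "tau": joint torques, N m; "tcp_pos": TCP position; "tool_rot": TCP orientation; "force": force on the tool from outside, world axes, zero at the start; "ft_torque": the same for the moment, N m; "finger_gap": opening from 0.0 (shut) to 1.0 (fully open); "gripper_force": force on a finger pad.
Only numpy, scipy, OpenCV 4.12 (cv2) and the standard library are available. Lean on these libraries where they do the work, as an engineer would, in place of code of your own. Each camera call takes 0.05 s, during which the arm holds its last target. There are 200 camera calls.

## Working session

There is one attempt and no reset: what is moved stays moved. The work goes in short steps, Python scripts to look and compute and a shell command to move; the robot and the scene stay as the last step left them, time stands still between calls to the robot, and variables do not carry over. Pictures are saved under pics/ and viewed, at most 10 in all, crops included, and the job is handed in when it is done.

```bash
ls; mkdir -p pics; python3 - <<'E'
from station import sense, vision
import cv2, numpy as np
for n in("scene","top"):
    s=vision.snapshot(n); cv2.imwrite(f"pics/{n}0.png",s["image"]); np.savez(f"{n}0.npz",**s)
    print(n,s["mtx"].round(1).tolist(),s["pose"].round(3).tolist())
print(sense())
E
```

```text
pics
scene [[393.8, 0.0, 314.0], [0.0, 393.8, 201.7], [0.0, 0.0, 1.0]] [[-0.721, 0.541, -0.433, 0.984], [0.693, 0.559, -0.455, 0.489], [-0.004, -0.628, -0.778, 0.915], [0.0, 0.0, 0.0, 1.0]]
top [[416.8, 0.0, 324.4], [0.0, 416.8, 198.3], [0.0, 0.0, 1.0]] [[0.03, -0.993, 0.117, 0.379], [-0.999, -0.031, -0.01, -0.018], [0.014, -0.116, -0.993, 1.227], [0.0, 0.0, 0.0, 1.0]]
{'t': 0.1, 'q': array([ 1.04748774e+00,  5.28356971e-01,  1.43377483e+00, -1.16511871e-05,
        1.18141084e+00, -1.78501024e-01]), 'qd': array([-1.41204339e-03, -2.83256881e-03, -2.15528919e-03,  1.61211902e-04,
       -5.01295472e-04, -1.76311018e-05]), 'tau': array([ 7.14121506e-04, -4.43309999e+01, -1.78587359e+01, -1.38453256e-04,
        3.82727696e-03, -4.77023754e-07]), 'tcp_pos': array([0.21092402, 0.58768169, 0.24744121]), 'tool_rot': array([ 1.71548722e-01,  9.85175155e-01, -9.17433429e-04, -3.30093417e-04]), 'force': array([0.86953965, 0.34095631, 0.02187805]), 'ft_torque': array([-0.00619089, -0.02250903, -0.02077083]), 'gripper_force': 0.0, 'finger_gap': 1.0008336093306798}
```

View pics/scene0.png

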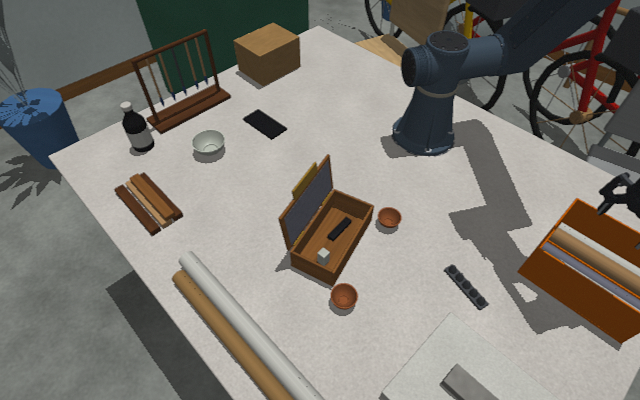

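View pics/top0.png

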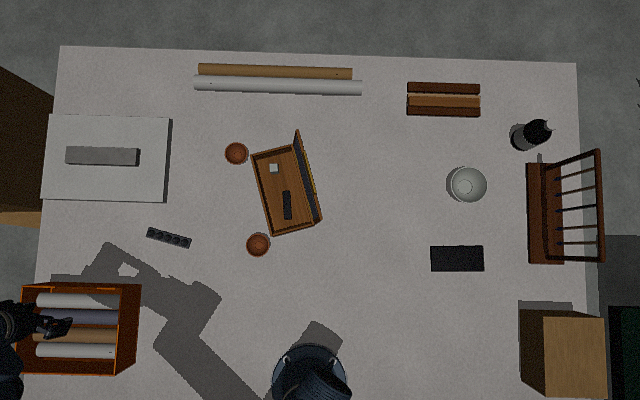

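The scene view shows the open case around (330,235), with the lid leaning back at (310,200). In the top view the case is at (285,190), with cups at (236,153) and (258,244).

```bash
cat >h.py <<'E'
import numpy as np, cv2
def cloud(s):
    z=s["range_z"]; v,u=np.indices(z.shape); K=s["mtx"]
    P=np.stack([(u-K[0,2])/K[0,0]*z,(v-K[1,2])/K[1,1]*z,z],-1)
    W=P@s["pose"][:3,:3].T+s["pose"][:3,3]; W[z==0]=np.nan
    return W
E
python3 - <<'E'
import numpy as np, cv2
from h import *
a=[]
for n in("top","scene"):
    W=cloud(np.load(n+"0.npz")); p=W.reshape(-1,3); p=p[np.isfinite(p).all(1)]
    p=p[(p[:,0]>.25)&(p[:,0]<.7)&(p[:,1]>-.15)&(p[:,1]<.3)]
    t=p[p[:,2]<.02]; print(n,"table",np.median(t[:,2]))
    r=p[(p[:,2]>.064)&(p[:,2]<.076)]; 
    q=p[(p[:,2]>.08)]
    print("rim",len(r),cv2.minAreaRect(r[:,:2].astype('f4')*1000),"above",len(q),q.min(0),q.max(0))
    c=q.mean(0);w,v=np.linalg.eigh(np.cov((q-c).T)); print("plane",c,v.T.round(3),np.sqrt(w))
    cup=p[(p[:,2]>.025)&(p[:,2]<.045)]
    im=p
    for nm,x0 in(("near",(.35,.43)),("far",(.5,.68))):
        k=cup[(cup[:,1]>.1)&(cup[:,0]>x0[0])&(cup[:,0]<x0[1])]
        if len(k): print(nm,cv2.minAreaRect(k[:,:2].astype('f4')*1000))
E
```

```text
top table 0.0003527112922369069
rim 630 ((537.2622680664062, 91.78694915771484), (240.01898193359375, 126.94312286376953), 16.93691635131836) above 882 [ 0.44270487 -0.0237942   0.08069462] [0.6758859  0.06280564 0.22687765]
plane [0.55560996 0.01838084 0.16705107] [[-0.288  0.945  0.154]
 [ 0.029 -0.152  0.988]
 [-0.957 -0.289 -0.017]] [0.00184558 0.04138809 0.06750357]
near ((383.9503479003906, 146.5867462158203), (64.61405944824219, 88.03333282470703), 20.761287689208984)
far ((591.7125244140625, 191.79364013671875), (165.6138153076172, 155.10903930664062), 79.26699829101562)
scene table 0.002412431946684057
rim 809 ((538.4470825195312, 87.87368774414062), (242.82565307617188, 134.4947967529297), 16.45090675354004) above 2311 [ 0.44185181 -0.02677699  0.08004088] [0.67695932 0.06340211 0.22828033]
plane [0.57026954 0.02425993 0.15485453] [[-0.285  0.949  0.137]
 [ 0.064 -0.124  0.99 ]
 [-0.956 -0.291  0.025]] [0.00147284 0.04067098 0.06741116]
near ((391.3994140625, 150.26242065429688), (67.1152572631836, 90.42621612548828), 62.63172912597656)
far ((594.4395141601562, 194.89865112304688), (157.7018280029297, 164.65103149414062), 78.67599487304688)
```

```bash
cat >plan.py <<'E'
import numpy as np
from scipy.spatial.transform import Rotation as R
H=np.array([.5558,.0312,.0705]); f=np.array([-.2907,.9568,0]); e=np.array([.9568,.2907,0]); Z=np.array([0,0,1.])
def rot(phi,flip=0):   # tool pointing toward hinge along lid direction phi
    d=-(np.cos(phi)*f+np.sin(phi)*Z); n=-np.sin(phi)*f+np.cos(phi)*Z
    y=n*(-1 if not flip else 1)
    return R.from_matrix(np.c_[np.cross(y,d),y,d])
def tcp(phi,r,o): return H+r*(np.cos(phi)*f+np.sin(phi)*Z)+o*(-np.sin(phi)*f+np.cos(phi)*Z)
E
python3 - <<'E'
from plan import *
for flip in(0,1):
  for phi in(1.57,1.2,.9,.6,.3,.15):
    p=tcp(phi,.15,0); w=p+.2*(np.cos(phi)*f+np.sin(phi)*Z)
    q1=np.arctan2(w[1],w[0])-np.arcsin(.11/np.hypot(w[0],w[1]))
    for s in(1.9,2.2):
        M=(R.from_euler('z',q1)*R.from_euler('y',s)).inv()*rot(phi,flip)
        a=M.as_euler('ZYZ'); a[2]-=np.pi/2; print(flip,phi,p.round(3),"q1 %.2f s %.1f"%(q1,s),(np.mod(a+np.pi,2*np.pi)-np.pi).round(2))
E
```

```text
0 1.57 [0.556 0.031 0.22 ] q1 -0.14 s 1.9 [-0.    1.24 -2.01]
0 1.57 [0.556 0.031 0.22 ] q1 -0.14 s 2.2 [-0.    0.94 -2.01]
0 1.2 [0.54  0.083 0.21 ] q1 0.08 s 1.9 [-0.39  1.19 -1.65]
0 1.2 [0.54  0.083 0.21 ] q1 0.08 s 2.2 [-0.46  0.91 -1.5 ]
0 0.9 [0.529 0.12  0.188] q1 0.25 s 1.9 [-0.7   1.29 -1.4 ]
0 0.9 [0.529 0.12  0.188] q1 0.25 s 2.2 [-0.79  1.07 -1.18]
0 0.6 [0.52  0.15  0.155] q1 0.38 s 1.9 [-0.98  1.46 -1.25]
0 0.6 [0.52  0.15  0.155] q1 0.38 s 2.2 [-1.03  1.29 -0.99]
0 0.3 [0.514 0.168 0.115] q1 0.46 s 1.9 [-1.23  1.63 -1.21]
0 0.3 [0.514 0.168 0.115] q1 0.46 s 2.2 [-1.23  1.53 -0.92]
0 0.15 [0.513 0.173 0.093] q1 0.48 s 1.9 [-1.37  1.7  -1.21]
0 0.15 [0.513 0.173 0.093] q1 0.48 s 2.2 [-1.34  1.63 -0.92]
1 1.57 [0.556 0.031 0.22 ] q1 -0.14 s 1.9 [-0.    1.24  1.13]
1 1.57 [0.556 0.031 0.22 ] q1 -0.14 s 2.2 [-0.    0.94  1.13]
1 1.2 [0.54  0.083 0.21 ] q1 0.08 s 1.9 [-0.39  1.19  1.5 ]
1 1.2 [0.54  0.083 0.21 ] q1 0.08 s 2.2 [-0.46  0.91  1.64]
1 0.9 [0.529 0.12  0.188] q1 0.25 s 1.9 [-0.7   1.29  1.75]
1 0.9 [0.529 0.12  0.188] q1 0.25 s 2.2 [-0.79  1.07  1.97]
1 0.6 [0.52  0.15  0.155] q1 0.38 s 1.9 [-0.98  1.46  1.89]
1 0.6 [0.52  0.15  0.155] q1 0.38 s 2.2 [-1.03  1.29  2.15]
1 0.3 [0.514 0.168 0.115] q1 0.46 s 1.9 [-1.23  1.63  1.93]
1 0.3 [0.514 0.168 0.115] q1 0.46 s 2.2 [-1.23  1.53  2.22]
1 0.15 [0.513 0.173 0.093] q1 0.48 s 1.9 [-1.37  1.7   1.93]
1 0.15 [0.513 0.173 0.093] q1 0.48 s 2.2 [-1.34  1.63  2.22]
```

```bash
python3 -m crank '[{"dp":[0.3,-0.5,0.2],"angular":[0,0,1.8]},{"dp":[0.6,-1,0.2],"angular":[0,0,1.8]},{"dp":[0.6,-1,0.2],"angular":[0,0,1.8]},{"dp":[0.6,-1,0.2],"angular":[0,0,1.8]},{"dp":[0.6,-1,0.2],"angular":[0,0,1.8]},{"dp":[0.6,-1,0.2],"angular":[0,0,1.8]},{"dp":[0.6,-1,0.2],"angular":[0,0,1.8]},{"dp":[0.6,-1,0.2],"angular":[0,0,1.8]},{"dp":[0.6,-1,0.2],"angular":[0,0,1.8]},{"dp":[0.6,-1,0.2],"angular":[0,0,1.8]},{"dp":[0.6,-1,0],"angular":[0,0,1.8]},{"dp":[0.6,-1,0],"angular":[0,0,1.8]},{"dp":[0.6,-1,0],"angular":[0,0,1.8]},{"dp":[0.6,-1,0],"angular":[0,0,1.8]},{"dp":[0.6,-1,0],"angular":[0,0,1.8]},{"dp":[0.6,-1,0],"angular":[0,0,1.8]},{"dp":[0.6,-1,0],"angular":[0,0,1.8]},{"dp":[0.6,-1,0],"angular":[0,0,1.8]},{"dp":[0.6,-1,0],"angular":[0,0,1.8]},{"dp":[0.5,-0.8,0],"angular":[0,0,1.8]}]' 0.4
python3 -m crank '[{"dp":[0,0,0],"angular":[0,0,0.7]},{"dp":[0,0,0],"angular":[0,0,0]}]'
python3 - <<'E'
from plan import *; from station import sense
s=sense(); print(s["t"],s["q"].round(3),s["tcp_pos"].round(4),s["finger_gap"])
print(R.from_quat(s["tool_rot"]).as_matrix().round(3)); p=s["tcp_pos"]-H
print("h",p@f,"along",p@e, "rotvec to phi=1.571",(rot(np.pi/2)*R.from_quat(s["tool_rot"]).inv()).as_rotvec(degrees=True).round(2))
E
```

```text
t: 2.1
tcp_pos: [0.5598, 0.0074, 0.3078]
tool_rot: [-0.141, 0.99, 0.0, -0.0]
force: [-1.1, 0.2, 0.9]
finger_gap: 0.602
gripper_force: 0.0
t: 2.3
tcp_pos: [0.5588, 0.0089, 0.3076]
tool_rot: [-0.147, 0.989, 0.001, -0.001]
force: [-0.7, -0.9, -0.2]
finger_gap: 0.597
gripper_force: 0.0
2.3 [-0.184  0.373  1.526  0.     1.244 -2.049] [0.5588 0.0089 0.3076] 0.5969183086690569
[[-0.957 -0.29  -0.002]
 [-0.29   0.957  0.001]
 [ 0.002  0.001 -1.   ]]
h -0.022159042592128884 along -0.00361670295948944 rotvec to phi=1.571 [-0.05 -0.11  0.04]
```

```bash
python3 -m crank '[{"dp":[0,0,-0.5],"angular":[0,0,0]},{"dp":[0,0,-0.6],"angular":[0,0,0]},{"dp":[0,0,-0.6],"angular":[0,0,0]},{"dp":[0,0,-0.6],"angular":[0,0,0]},{"dp":[0,0,-0.5],"angular":[0,0,0]},{"dp":[0,0,-0.2],"angular":[0,0,0]}]'
python3 - <<'E'
from station import *
import cv2
s=vision.snapshot("scene");c=s["image"][120:320,220:440]; cv2.imwrite("pics/a1.png",cv2.resize(c,None,fx=3,fy=3,interpolation=cv2.INTER_CUBIC))
print(sense()["tcp_pos"])
E
```

```text
t: 2.9
tcp_pos: [0.5573, 0.0108, 0.2168]
tool_rot: [-0.148, 0.989, 0.001, -0.002]
force: [-0.8, 0.0, 0.4]
finger_gap: 0.597
gripper_force: 0.0
[0.55738253 0.01057571 0.21659031]
```

View pics/a1.png

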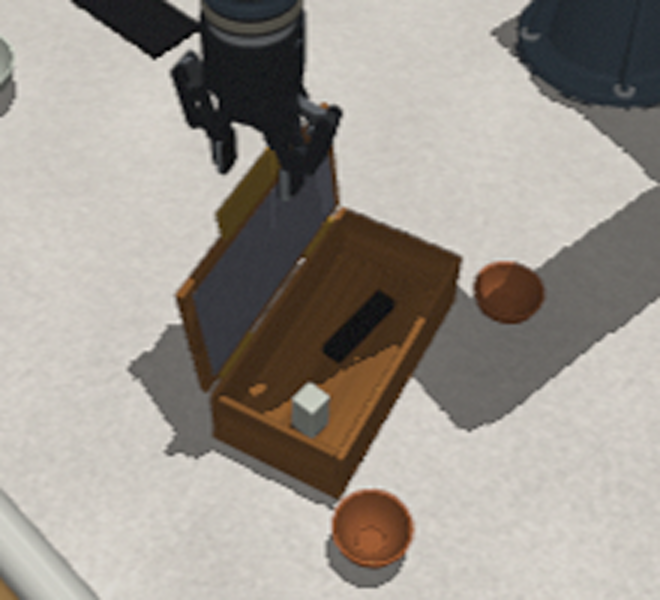

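The front finger at (290,180) and the rear finger at (225,160) straddle the tab without touching it. Next I'll work out the arc about the hinge.

```bash
cat >>plan.py <<'E'
def rows(wp,steps):
    """waypoints (phi,r,o) from current measured pose"""
    from station import sense
    s=sense(); p=s["tcp_pos"]; q=R.from_quat(s["tool_rot"]); print("t",s["t"],"p",p.round(4))
    d=-q.as_matrix()[:,2]; phi=np.arctan2(d[2],d@f); n=-np.sin(phi)*f+np.cos(phi)*Z
    print("now phi %.3f r %.4f o %.4f e %.4f"%(phi,(p-H)@d,(p-H)@n,(p-H)@e), "q",s["q"].round(2))
    for (ph,r,o),k in zip(wp,steps):
        t=tcp(ph,r,o); w=(rot(ph)*q.inv()).as_rotvec(degrees=True)/k
        print(k,"x dp",((t-p)/.03/k).round(3),"ang",w.round(2)); p=t; q=rot(ph)
E
python3 - <<'E'
from plan import *
rows([(1.4,.148,.01),(1.25,.148,0),(1.1,.148,0),(1.0,.148,0)],[5,5,5,5])
E
```

```text
t 2.95 p [0.5574 0.0106 0.2166]
now phi 1.573 r 0.1461 o 0.0199 e -0.0045 q [-0.18  0.48  1.63  0.    1.03 -2.05]
5 x dp [-0.04   0.235  0.01 ] ang [-1.88 -0.62 -0.02]
5 x dp [-0.061  0.2   -0.047] ang [-1.64 -0.5   0.  ]
5 x dp [-0.04   0.131 -0.057] ang [-1.64 -0.5   0.  ]
5 x dp [-0.025  0.082 -0.049] ang [-1.1  -0.33 -0.  ]
```

```bash
cat >>plan.py <<'E'
def lid():
    from station import vision; from h import cloud
    s=vision.snapshot("scene"); W=cloud(s).reshape(-1,3); W=W[np.isfinite(W).all(1)]-H
    a,b,z=W@f,W@e,W[:,2]
    out=[]
    for sg in(-1,1):   # panel ends only, clear of the gripper
        m=(b*sg>.075)&(b*sg<.118)&(z>.012)&(a*a+z*z<.135**2)&(a*a+z*z>.03**2)&(a>-.06)
        m&=~((z<.012))
        A=np.arctan2(z[m],a[m]); out.append((m.sum(),np.median(A).round(3) if m.sum() else None))
    print("lid",out); return s
E
python3 -m crank '[{"dp":[-0.04,0.23,0.01],"angular":[-1.9,-0.6,0]},{"dp":[-0.04,0.23,0.01],"angular":[-1.9,-0.6,0]},{"dp":[-0.04,0.23,0.01],"angular":[-1.9,-0.6,0]},{"dp":[-0.04,0.23,0.01],"angular":[-1.9,-0.6,0]},{"dp":[-0.04,0.23,0.01],"angular":[-1.9,-0.6,0]},{"dp":[-0.06,0.2,-0.05],"angular":[-1.6,-0.5,0]},{"dp":[-0.06,0.2,-0.05],"angular":[-1.6,-0.5,0]},{"dp":[-0.06,0.2,-0.05],"angular":[-1.6,-0.5,0]},{"dp":[-0.06,0.2,-0.05],"angular":[-1.6,-0.5,0]},{"dp":[-0.06,0.2,-0.05],"angular":[-1.6,-0.5,0]}]'
python3 - <<'E'
from plan import *
lid()
rows([(1.1,.148,0),(1.0,.148,0),(.9,.148,0)],[5,5,5])
E
```

```text
t: 3.95
tcp_pos: [0.5445, 0.0744, 0.2136]
tool_rot: [-0.146, 0.976, -0.158, 0.026]
force: [-0.5, -0.4, 0.2]
finger_gap: 0.598
gripper_force: 0.4
lid [(np.int64(36), np.float64(1.408)), (np.int64(204), np.float64(1.413))]
t 4.0 p [0.5436 0.0758 0.2129]
now phi 1.249 r 0.1497 o 0.0011 e 0.0012 q [ 0.09  0.48  1.7  -0.39  0.93 -1.54]
5 x dp [-0.049  0.131 -0.07 ] ang [-1.65 -0.46 -0.04]
5 x dp [-0.025  0.082 -0.049] ang [-1.1  -0.33 -0.  ]
5 x dp [-0.023  0.077 -0.057] ang [-1.1  -0.33  0.  ]
```

```bash
python3 -m crank '[{"dp":[-0.05,0.13,-0.07],"angular":[-1.6,-0.5,0]},{"dp":[-0.05,0.13,-0.07],"angular":[-1.6,-0.5,0]},{"dp":[-0.05,0.13,-0.07],"angular":[-1.6,-0.5,0]},{"dp":[-0.05,0.13,-0.07],"angular":[-1.6,-0.5,0]},{"dp":[-0.05,0.13,-0.07],"angular":[-1.6,-0.5,0]},{"dp":[0,0,0],"angular":[0,0,0]}]'
python3 - <<'E'
from plan import *
lid();
rows([(1.0,.148,0),(.9,.148,0)],[5,5])
E
```

```text
t: 4.6
tcp_pos: [0.5362, 0.0943, 0.2019]
tool_rot: [-0.144, 0.962, -0.228, 0.036]
force: [-0.7, 0.3, -0.5]
finger_gap: 0.599
gripper_force: 0.0
lid [(np.int64(2), np.float64(1.251)), (np.int64(87), np.float64(1.267))]
t 4.65 p [0.5365 0.0939 0.2021]
now phi 1.105 r 0.1470 o 0.0005 e -0.0002 q [ 0.2   0.52  1.71 -0.59  0.94 -1.31]
5 x dp [-0.026  0.092 -0.047] ang [-1.16 -0.31 -0.04]
5 x dp [-0.023  0.077 -0.057] ang [-1.1  -0.33  0.  ]
```

```bash
python3 -m crank '[{"dp":[-0.03,0.09,-0.05],"angular":[-1.1,-0.3,0]},{"dp":[-0.03,0.09,-0.05],"angular":[-1.1,-0.3,0]},{"dp":[-0.03,0.09,-0.05],"angular":[-1.1,-0.3,0]},{"dp":[-0.03,0.09,-0.05],"angular":[-1.1,-0.3,0]},{"dp":[-0.03,0.09,-0.05],"angular":[-1.1,-0.3,0]},{"dp":[0,0,0],"angular":[0,0,0]},{"dp":[0,0,0],"angular":[0,0,0]}]'
python3 - <<'E'
from plan import *
s=lid(); s=lid(); s=lid()
import cv2
c=s["image"][120:320,220:440]; cv2.imwrite("pics/a2.png",cv2.resize(c,None,fx=3,fy=3,interpolation=cv2.INTER_CUBIC))
rows([(.95,.148,0),(.9,.148,0)],[3,3])
E
```

```text
t: 5.35
tcp_pos: [0.532, 0.1069, 0.1941]
tool_rot: [-0.142, 0.95, -0.276, 0.041]
force: [0.2, 0.1, -0.5]
finger_gap: 0.602
gripper_force: 0.0
lid [(np.int64(32), np.float64(1.192)), (np.int64(129), np.float64(1.207))]
lid [(np.int64(31), np.float64(1.194)), (np.int64(122), np.float64(1.207))]
lid [(np.int64(33), np.float64(1.194)), (np.int64(129), np.float64(1.209))]
t 5.5 p [0.5323 0.1066 0.1944]
now phi 1.005 r 0.1469 o -0.0002 e -0.0006 q [ 0.27  0.56  1.72 -0.7   0.98 -1.16]
3 x dp [-0.017  0.078 -0.039] ang [-1.01 -0.29 -0.03]
3 x dp [-0.019  0.063 -0.049] ang [-0.91 -0.28  0.  ]
```

View pics/a2.png

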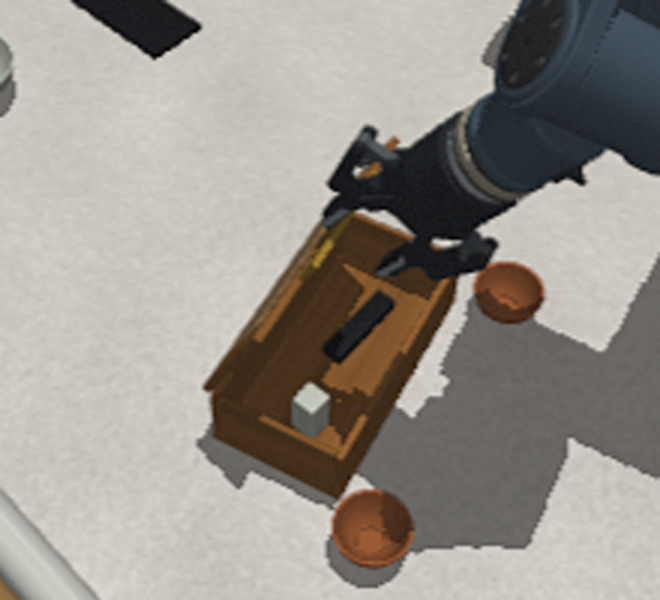

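The rear finger at (335,215) is pushing the lid, and the front finger at (395,265) is waiting inside. The lid holds at about 1.2, so I'll nudge it on.

```bash
python3 -m crank '[{"dp":[-0.02,0.08,-0.04],"angular":[-1,-0.3,0]},{"dp":[-0.02,0.08,-0.04],"angular":[-1,-0.3,0]},{"dp":[-0.02,0.08,-0.04],"angular":[-1,-0.3,0]},{"dp":[0,0,0],"angular":[0,0,0]},{"dp":[0,0,0],"angular":[0,0,0]}]'
python3 - <<'E'
from plan import *
lid(); lid(); lid()
rows([(.9,.148,0)],[3])
E
```

```text
t: 6.0
tcp_pos: [0.5302, 0.1143, 0.1904]
tool_rot: [-0.141, 0.942, -0.302, 0.045]
force: [-0.1, -0.1, -0.5]
finger_gap: 0.602
gripper_force: 0.0
lid [(np.int64(29), np.float64(1.149)), (np.int64(170), np.float64(1.161))]
lid [(np.int64(32), np.float64(1.147)), (np.int64(171), np.float64(1.159))]
lid [(np.int64(29), np.float64(1.139)), (np.int64(175), np.float64(1.157))]
t 6.15 p [0.5305 0.1139 0.1908]
now phi 0.950 r 0.1481 o -0.0004 e -0.0002 q [ 0.31  0.59  1.71 -0.76  1.   -1.09]
3 x dp [-0.016  0.059 -0.048] ang [-0.92 -0.27 -0.04]
```

```bash
python3 -m crank '[{"dp":[0,0,0],"angular":[0,0,0]},{"dp":[0,0,0],"angular":[0,0,0]},{"dp":[0,0,0],"angular":[0,0,0]},{"dp":[0,0,0],"angular":[0,0,0]}]'
python3 - <<'E'
from plan import *
lid(); lid(); lid()
rows([(.8,.148,0),(.7,.150,.008),(.6,.151,.015)],[5,5,5])
E
```

```text
t: 6.55
tcp_pos: [0.5304, 0.1138, 0.1908]
tool_rot: [-0.141, 0.942, -0.302, 0.045]
force: [0.6, 0.1, -0.3]
finger_gap: 0.605
gripper_force: 0.0
lid [(np.int64(40), np.float64(1.121)), (np.int64(188), np.float64(1.139))]
lid [(np.int64(43), np.float64(1.118)), (np.int64(185), np.float64(1.135))]
lid [(np.int64(44), np.float64(1.117)), (np.int64(194), np.float64(1.133))]
t 6.7 p [0.5304 0.1139 0.1907]
now phi 0.950 r 0.1481 o -0.0004 e -0.0002 q [ 0.31  0.59  1.71 -0.76  1.   -1.09]
5 x dp [-0.031  0.107 -0.094] ang [-1.65 -0.5  -0.02]
5 x dp [-0.013  0.041 -0.023] ang [-1.1  -0.33 -0.  ]
5 x dp [-0.013  0.042 -0.034] ang [-1.1  -0.33  0.  ]
```

The lid is now falling slowly by itself. I'll raise the front finger a little to meet it early, then hold.

```bash
python3 -m crank '[{"dp":[0.02,-0.07,0.05],"angular":[0,0,0]},{"dp":[0.02,-0.07,0.05],"angular":[0,0,0]},{"dp":[0.02,-0.06,0.05],"angular":[0,0,0]},{"dp":[0.02,-0.06,0.04],"angular":[0,0,0]},{"dp":[0,0,0],"angular":[0,0,0]},{"dp":[0,0,0],"angular":[0,0,0]},{"dp":[0,0,0],"angular":[0,0,0]},{"dp":[0,0,0],"angular":[0,0,0]}]'
python3 - <<'E'
from plan import *
lid(); lid()
E
python3 -m crank '[{"dp":[0,0,0],"angular":[0,0,0]},{"dp":[0,0,0],"angular":[0,0,0]},{"dp":[0,0,0],"angular":[0,0,0]},{"dp":[0,0,0],"angular":[0,0,0]},{"dp":[0,0,0],"angular":[0,0,0]}]'
python3 - <<'E'
from plan import *
lid(); lid()
rows([(.8,.148,.01)],[5])
E
```

```text
t: 7.5
tcp_pos: [0.5328, 0.1062, 0.1964]
tool_rot: [-0.141, 0.942, -0.302, 0.045]
force: [0.8, 0.4, 0.3]
finger_gap: 0.6
gripper_force: 0.0
lid [(np.int64(0), None), (np.int64(255), np.float64(1.046))]
lid [(np.int64(0), None), (np.int64(262), np.float64(1.036))]
t: 8.1
tcp_pos: [0.5328, 0.1062, 0.1964]
tool_rot: [-0.141, 0.942, -0.302, 0.045]
force: [-0.0, 0.7, -0.3]
finger_gap: 0.599
gripper_force: 0.2
lid [(np.int64(4), np.float64(1.014)), (np.int64(311), np.float64(0.963))]
lid [(np.int64(4), np.float64(1.023)), (np.int64(303), np.float64(0.963))]
t 8.2 p [0.5328 0.1062 0.1964]
now phi 0.950 r 0.1480 o 0.0094 e -0.0002 q [ 0.29  0.58  1.71 -0.76  1.   -1.1 ]
5 x dp [-0.033  0.112 -0.085] ang [-1.65 -0.5  -0.02]
```

```bash
python3 -m crank '[{"dp":[0,0,0],"angular":[0,0,0]},{"dp":[0,0,0],"angular":[0,0,0]},{"dp":[0,0,0],"angular":[0,0,0]},{"dp":[0,0,0],"angular":[0,0,0]}]'
python3 - <<'E'
from plan import *
s=lid(); print()
import cv2
c=s["image"][120:320,220:440]; cv2.imwrite("pics/a3.png",cv2.resize(c,None,fx=3,fy=3,interpolation=cv2.INTER_CUBIC))
E
```

```text
t: 8.6
tcp_pos: [0.5328, 0.1062, 0.1964]
tool_rot: [-0.141, 0.942, -0.302, 0.045]
force: [0.0, 0.9, -0.4]
finger_gap: 0.602
gripper_force: 0.3
lid [(np.int64(3), np.float64(1.021)), (np.int64(317), np.float64(0.965))]
```

View pics/a3.png

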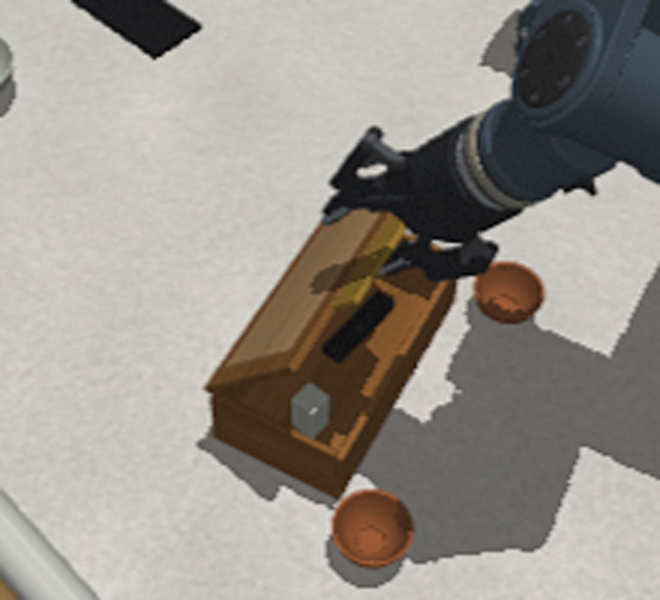

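The lid is caught at about 0.87 rad, with the tab resting on the front finger at (405,262). Next I'll plan the lowering.

```bash
cat >>plan.py <<'E'
def wp(th,phi,g2=.023,s=.005): return (phi,.154*np.cos(th-phi)-s,.154*np.sin(th-phi)+g2)
E
python3 - <<'E'
from plan import *
rows([wp(.65,.85),wp(.45,.75)],[10,10])
E
```

```text
t 8.65 p [0.5328 0.1061 0.1964]
now phi 0.950 r 0.1480 o 0.0094 e -0.0002 q [ 0.29  0.58  1.71 -0.76  1.   -1.1 ]
10 x dp [-0.022  0.076 -0.071] ang [-0.55 -0.17 -0.01]
10 x dp [-0.017  0.055 -0.081] ang [-0.55 -0.17 -0.  ]
```

```bash
python3 -m crank '[{"dp":[-0.02,0.075,-0.07],"angular":[-0.55,-0.17,0]},{"dp":[-0.02,0.075,-0.07],"angular":[-0.55,-0.17,0]},{"dp":[-0.02,0.075,-0.07],"angular":[-0.55,-0.17,0]},{"dp":[-0.02,0.075,-0.07],"angular":[-0.55,-0.17,0]},{"dp":[-0.02,0.075,-0.07],"angular":[-0.55,-0.17,0]},{"dp":[-0.02,0.075,-0.07],"angular":[-0.55,-0.17,0]},{"dp":[-0.02,0.075,-0.07],"angular":[-0.55,-0.17,0]},{"dp":[-0.02,0.075,-0.07],"angular":[-0.55,-0.17,0]},{"dp":[-0.02,0.075,-0.07],"angular":[-0.55,-0.17,0]},{"dp":[-0.02,0.075,-0.07],"angular":[-0.55,-0.17,0]},{"dp":[-0.017,0.055,-0.08],"angular":[-0.55,-0.17,0]},{"dp":[-0.017,0.055,-0.08],"angular":[-0.55,-0.17,0]},{"dp":[-0.017,0.055,-0.08],"angular":[-0.55,-0.17,0]},{"dp":[-0.017,0.055,-0.08],"angular":[-0.55,-0.17,0]},{"dp":[-0.017,0.055,-0.08],"angular":[-0.55,-0.17,0]},{"dp":[-0.017,0.055,-0.08],"angular":[-0.55,-0.17,0]},{"dp":[-0.017,0.055,-0.08],"angular":[-0.55,-0.17,0]},{"dp":[-0.017,0.055,-0.08],"angular":[-0.55,-0.17,0]},{"dp":[-0.017,0.055,-0.08],"angular":[-0.55,-0.17,0]},{"dp":[-0.017,0.055,-0.08],"angular":[-0.55,-0.17,0]}]'
python3 - <<'E'
from plan import *
s=lid()
rows([wp(.3,.65),wp(.15,.55),wp(-.05,.55)],[8,8,16])
import cv2
c=s["image"][120:320,220:440]; cv2.imwrite("pics/a4.png",cv2.resize(c,None,fx=3,fy=3,interpolation=cv2.INTER_CUBIC))
E
```

```text
t: 10.65
tcp_pos: [0.5216, 0.1452, 0.1512]
tool_rot: [-0.135, 0.907, -0.395, 0.06]
force: [0.0, 0.5, -0.9]
finger_gap: 0.6
gripper_force: 0.1
lid [(np.int64(219), np.float64(0.615)), (np.int64(522), np.float64(0.567))]
t 10.7 p [0.5214 0.1456 0.1505]
now phi 0.749 r 0.1420 o -0.0227 e 0.0003 q [ 0.44  0.73  1.7  -0.94  1.11 -0.81]
8 x dp [-0.013  0.039 -0.08 ] ang [-0.68 -0.21 -0.02]
8 x dp [-0.008  0.027 -0.087] ang [-0.69 -0.21  0.  ]
16 x dp [-0.001  0.003 -0.064] ang [0. 0. 0.]
```

View pics/a4.png

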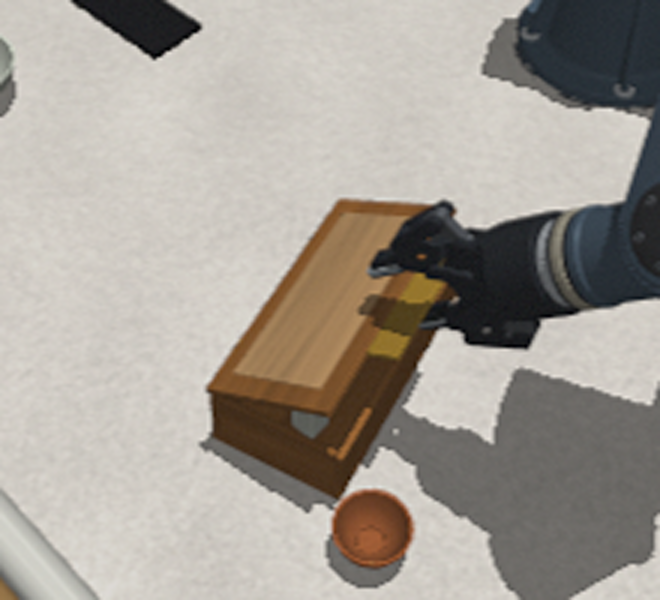

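The lid is at about 0.48 and still resting on the lower finger at (430,320). I'll keep lowering.

```bash
python3 -m crank '[{"dp":[-0.013,0.039,-0.08],"angular":[-0.68,-0.21,0]},{"dp":[-0.013,0.039,-0.08],"angular":[-0.68,-0.21,0]},{"dp":[-0.013,0.039,-0.08],"angular":[-0.68,-0.21,0]},{"dp":[-0.013,0.039,-0.08],"angular":[-0.68,-0.21,0]},{"dp":[-0.013,0.039,-0.08],"angular":[-0.68,-0.21,0]},{"dp":[-0.013,0.039,-0.08],"angular":[-0.68,-0.21,0]},{"dp":[-0.013,0.039,-0.08],"angular":[-0.68,-0.21,0]},{"dp":[-0.013,0.039,-0.08],"angular":[-0.68,-0.21,0]},{"dp":[-0.008,0.027,-0.085],"angular":[-0.68,-0.21,0]},{"dp":[-0.008,0.027,-0.085],"angular":[-0.68,-0.21,0]},{"dp":[-0.008,0.027,-0.085],"angular":[-0.68,-0.21,0]},{"dp":[-0.008,0.027,-0.085],"angular":[-0.68,-0.21,0]},{"dp":[-0.008,0.027,-0.085],"angular":[-0.68,-0.21,0]},{"dp":[-0.008,0.027,-0.085],"angular":[-0.68,-0.21,0]},{"dp":[-0.008,0.027,-0.085],"angular":[-0.68,-0.21,0]},{"dp":[-0.008,0.027,-0.085],"angular":[-0.68,-0.21,0]},{"dp":[0,0,0],"angular":[0,0,0]}]'
python3 - <<'E'
from plan import *
from h import cloud
s=lid()
W=cloud(s).reshape(-1,3);W=W[np.isfinite(W).all(1)]-H;a,b,z=W@f,W@e,W[:,2]
m=(abs(b)>.07)&(abs(b)<.11)&(a>.01)&(a<.118)&(z>-.01)
print("fit slope,off",np.polyfit(a[m],z[m],1))
rows([wp(-.05,.55)],[16])
E
```

```text
t: 12.4
tcp_pos: [0.5166, 0.1611, 0.111]
tool_rot: [-0.129, 0.863, -0.483, 0.073]
force: [0.2, -0.2, -1.3]
finger_gap: 0.603
gripper_force: 0.7
lid [(np.int64(421), np.float64(0.273)), (np.int64(603), np.float64(0.269))]
fit slope,off [0.13743613 0.01071606]
t 12.45 p [0.5165 0.1611 0.1112]
now phi 0.551 r 0.1369 o -0.0363 e 0.0002 q [ 0.53  0.89  1.66 -1.07  1.24 -0.62]
16 x dp [-0.001  0.004 -0.065] ang [-0.    0.   -0.01]
```

```bash
python3 -m crank '[{"dp":[0,0,-0.05],"angular":[0,0,0]},{"dp":[0,0,-0.05],"angular":[0,0,0]},{"dp":[0,0,-0.05],"angular":[0,0,0]},{"dp":[0,0,-0.05],"angular":[0,0,0]},{"dp":[0,0,-0.05],"angular":[0,0,0]},{"dp":[0,0,-0.05],"angular":[0,0,0]},{"dp":[0,0,-0.05],"angular":[0,0,0]},{"dp":[0,0,-0.05],"angular":[0,0,0]},{"dp":[0,0,-0.05],"angular":[0,0,0]},{"dp":[0,0,-0.05],"angular":[0,0,0]},{"dp":[0,0,-0.05],"angular":[0,0,0]},{"dp":[0,0,-0.05],"angular":[0,0,0]},{"dp":[0,0,-0.05],"angular":[0,0,0]},{"dp":[0,0,-0.05],"angular":[0,0,0]},{"dp":[0,0,-0.05],"angular":[0,0,0]},{"dp":[0,0,-0.05],"angular":[0,0,0]},{"dp":[0,0,-0.05],"angular":[0,0,0]},{"dp":[0,0,-0.05],"angular":[0,0,0]}]'
cat >>plan.py <<'E'
def flat(s):
    from h import cloud
    W=cloud(s).reshape(-1,3);W=W[np.isfinite(W).all(1)]-H;a,b,z=W@f,W@e,W[:,2]
    m=(abs(b)>.07)&(abs(b)<.11)&(a>.01)&(a<.118)&(z>-.01)
    print("fit slope,off",np.polyfit(a[m],z[m],1))
E
python3 - <<'E'
from plan import *
s=lid(); flat(s)
rows([wp(-.05,.55)],[16])
import cv2
c=s["image"][120:320,220:440]; cv2.imwrite("pics/a5.png",cv2.resize(c,None,fx=3,fy=3,interpolation=cv2.INTER_CUBIC))
E
```

```text
t: 14.25
tcp_pos: [0.5167, 0.1607, 0.0849]
tool_rot: [-0.129, 0.863, -0.483, 0.073]
force: [-0.1, -0.4, 0.4]
finger_gap: 0.602
gripper_force: 0.0
lid [(np.int64(68), np.float64(0.21)), (np.int64(77), np.float64(0.169))]
fit slope,off [-0.00187931  0.01059074]
t 14.3 p [0.5165 0.1607 0.0846]
now phi 0.550 r 0.1227 o -0.0588 e 0.0001 q [ 0.53  0.93  1.65 -1.08  1.22 -0.58]
16 x dp [-0.002  0.004 -0.01 ] ang [-0.    0.   -0.01]
```

View pics/a5.png

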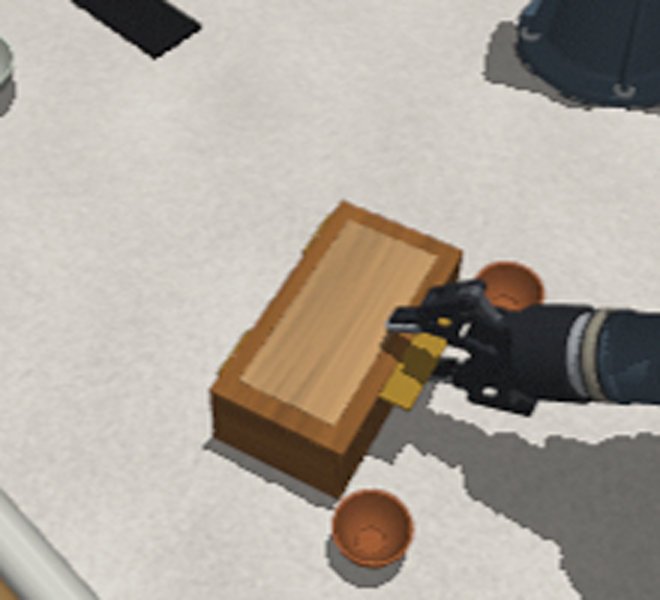

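The lid is flat with zero slope, and the finger is unloaded just under the tab. I'll withdraw horizontally outward, then go up.

```bash
python3 -m crank '[{"dp":[-0.05,0.16,0],"angular":[0,0,0]},{"dp":[-0.07,0.24,0],"angular":[0,0,0]},{"dp":[-0.07,0.24,0],"angular":[0,0,0]},{"dp":[-0.07,0.24,0],"angular":[0,0,0]},{"dp":[-0.07,0.24,0],"angular":[0,0,0]},{"dp":[-0.1,0.34,0],"angular":[0,0,0]},{"dp":[-0.1,0.34,0],"angular":[0,0,0]},{"dp":[-0.1,0.34,0],"angular":[0,0,0]},{"dp":[-0.1,0.34,0],"angular":[0,0,0]},{"dp":[-0.1,0.34,0.2],"angular":[0,0,0]},{"dp":[-0.1,0.34,0.5],"angular":[0,0,0]},{"dp":[0,0.2,0.8],"angular":[0,0,0]},{"dp":[0,0,0.8],"angular":[0,0,0]},{"dp":[0,0,0.8],"angular":[0,0,0]},{"dp":[0,0,0.5],"angular":[0,0,0]},{"dp":[0,0,0],"angular":[0,0,0]},{"dp":[0,0,0],"angular":[0,0,0]}]'
python3 - <<'E'
from plan import *
s=lid(); flat(s)
import cv2
c=s["image"][120:320,220:440]; cv2.imwrite("pics/a6.png",cv2.resize(c,None,fx=3,fy=3,interpolation=cv2.INTER_CUBIC))
E
```

```text
t: 16.0
tcp_pos: [0.4886, 0.2618, 0.1929]
tool_rot: [-0.129, 0.863, -0.482, 0.073]
force: [0.3, 0.3, -0.3]
finger_gap: 0.602
gripper_force: 0.0
lid [(np.int64(63), np.float64(0.168)), (np.int64(77), np.float64(0.195))]
fit slope,off [-0.00174105  0.01059023]
```

View pics/a6.png

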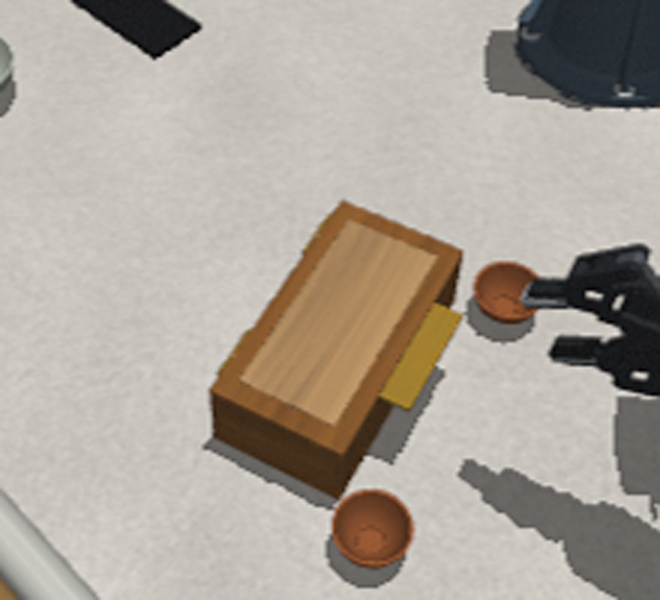

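The lid is fully shut, the cups at (507,292) and (372,528) haven't moved, and the gripper is clear.

```bash
python3 -c "from station import order; print(order.sign_off())"
```

```text
the job is handed in; nothing more can be done
None
```

The lid was tipped over its balance point, caught on a finger at about 0.87 rad and lowered gently until fully shut; nothing else was seen to move, the robot ended clear, and I handed the job in at about 16 s of the 48 s allowed.

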